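Put the lids back on the washed storage jars

TASK

The stoneware jars and the butter box are washed and dry: put each wooden lid back on the one it fits, knob or handle up and seated fully home so that it lies level on the rim. Leave the jars and the box upright where they stand, and leave the teaspoon and the salt shaker alone.

Things in the scene. Friction and masses are not known exactly. Their poses are not given: they have to be found in the camera images.
- small_lid: The small of three round dark wooden lids, fits the small jar; lies knob up on its plug. Origin: centre of plug's underside, z up. Upward: black rubber plug 14 mm deep, tapering from 50 mm across at its top to 38 at the bottom; wooden plate 64 mm diameter, 10 mm thick (z 14 to 24); central upright round knob 28 mm diameter, 28 tall (z 24 to 52), to grip. About 90 g.
- small_jar: The narrowest of three round white stoneware jars; open, empty, upright, loose, about 300 g. 64 mm outer diameter, 75 mm tall, wall 5 mm, mouth 54 mm across. Origin: centre of its underside, z up. With its lid fully home the lid's origin is 61 mm above the jar's and the lid's plate lies on the rim.
- medium_lid: The medium of three round dark wooden lids, fits the medium jar; lies knob up on its plug. Origin: centre of plug's underside, z up. Upward: black rubber plug 14 mm deep, tapering from 70 mm across at its top to 58 at the bottom; wooden plate 84 mm diameter, 10 mm thick (z 14 to 24); central upright round knob 28 mm diameter, 28 tall (z 24 to 52), to grip. About 100 g.
- medium_jar: The tallest of three round white stoneware jars; open, empty, upright, loose, about 500 g. 84 mm outer diameter, 100 mm tall, wall 5 mm, mouth 74 mm across. Origin: centre of its underside, z up. With its lid fully home the lid's origin is 86 mm above the jar's and the lid's plate lies on the rim.
- large_lid: The large of three round dark wooden lids, fits the large jar; lies knob up on its plug. Origin: centre of plug's underside, z up. Upward: black rubber plug 14 mm deep, tapering from 92 mm across at its top to 80 at the bottom; wooden plate 106 mm diameter, 10 mm thick (z 14 to 24); central upright round knob 28 mm diameter, 28 tall (z 24 to 52), to grip. About 115 g.
- large_jar: The widest of three round white stoneware jars; open, empty, upright, loose, about 650 g. 106 mm outer diameter, 85 mm tall, wall 5 mm, mouth 96 mm across. Origin: centre of its underside, z up. With its lid fully home the lid's origin is 71 mm above the jar's and the lid's plate lies on the rim.
- butter_lid: The only oblong dark wooden lid, fits the butter box either way round; lies handle up on its plug. Origin: centre of plug's underside, z up, y along its length. Upward: rubber plug 14 mm deep, tapering from 60 x 100 mm (x, y) at its top to 48 x 88; plate 76 x 116, 10 thick (z 14 to 24); central bar handle 22 wide (x), 64 long (y), 28 tall (z 24 to 52), gripped across its width. About 130 g.
- butter_box: White stoneware oblong box; open, empty, upright, loose, about 550 g. 76 x 116 mm outside (x, y), 60 tall, wall 6 mm, mouth 64 x 104 mm. Origin: centre of its underside, z up, y along its length. With its lid fully home the lid's origin is 46 mm above the box's and the lid's plate lies on the rim.
- teaspoon: A loose steel teaspoon, 132 x 26 x 9 mm, lying flat among the lids (bystander, leave it alone). Origin: centre of its underside, x along it.
- salt_shaker: A loose salt shaker, 44 mm diameter, 90 mm tall, standing upright at the right end of the row of jars (bystander, leave it alone). Origin: centre of its underside.
Things that resemble listed ones, but are neither listed nor needed, are in the scene too. Leave any red look-alike of the large_lid alone.

How it is judged:
By the outcome, as a careful person would: the job done as asked, in the order asked, and still so for the second after the job is handed in, with the robot touching nothing.
It also fails if it takes over 118 s, if anything falls off the work surface, if the arm or the gripper's body presses on something with over 40 N, if the wrist force passes 120 N, or if a joint passes its speed limit or range.

ROBOT

A 6-joint arm with a two-finger parallel gripper is mounted at the origin on a cart in front of the work surface, level with it; the furniture and walls round the work are solid. World frame = base frame: x ahead of the robot, y to its left, z up, the work surface at z = 0. Lengths are in mm, angles in rad, forces in N, time in s.
With the tool pointing down it reaches from about 350 to 775 mm from the base axis. Payload 7.3 kg.
Tool frame: the origin (TCP) lies midway between the tips of the shut fingers; the grasp point (between the pads) lies 19 mm behind it; z points along the fingers, y is the line along which they close (so a half turn about z gives the same grasp; the last joint's range is limited). The gripper opens to 92 mm and grips with 3 to 60 N. Pads are 19 mm wide; open, the fingers measure 130 mm over their backs; the gripper's body (75 mm by 190 mm) begins 47 mm behind the grasp point.
Start: joints at [1.074, 0.342, 1.524, -0, 1.275, -0.146], TCP at [180.402, 493.052, 226.741] pointing down, gripper open.
Joint ranges: [-2.53, 2.53], [-0.77, 2.02], [0.04, 2.7], [-1, 4.14], [0.28, 2.66], [-3.11, 3.11]. Speed limits (rad/s): [2.57, 2.57, 3.14, 3.14, 3.14, 3.14].

INTERFACE

Orientations are given as [roll, pitch, yaw] about the fixed x, y, z axes, in that order (R = Rz(yaw) Ry(pitch) Rx(roll)).
In Python, from plant import bot gives the robot as it stands. The module is installed in compiled form; this text tells all that it offers.
- The arm moves only by the shell command python3 -m crank 'ROWS' [OPENING]. ROWS is JSON, a list of rows, each a list of 6 numbers: the shift along the tool's x, y, z in m, then the turn, a rotation vector about the tool's x, y, z in rad. In form: [[dx, dy, dz, wx, wy, wz], ...]. A call has 1 to 5 rows; each row shifts and turns the commanded pose from where the row before left it, along the tool's axes as they then stand; what a row does not reach is not made up. A row lasts 1/8 s, in which the tool goes at most 62.5 mm and 10.7 degrees, less where a joint would pass 70% of its speed; a pose out of reach is approached as far as the arm can. A call is refused whole if a number of a shift passes 0.0625 or a number of a turn 0.188, either way. A call with a gripper value outside its range is refused whole. OPENING is the opening in per cent of the stroke, from 0 (shut) to 100 (fully open), set as the call begins (- or left out, the last holds). The fingers move at their own pace and stop on an object; the grip force is fixed at half the most. Time passes only in rows, so rows that do not move let the fingers close. It gives the time, the measured TCP pose, the force, the opening and the grip force at its end, in the units of the state.
- bot.get_obs(): the state, without advancing time (a new reading comes with each control period).
- bot.capture(name): name is "side" or "top"; returns a dict with "color" (420x560x3 uint8, blue, green, red), "fov_y" (degrees; the focal length in pixels is half the picture's height over the tangent of half this angle, whatever the lens; pixels are square), "cx", "cy" (the principal point, pixels), "extrinsics" (4x4, takes a point from world to camera coordinates). Camera axes: x right, y up, looking along -z (the intrinsics and any distortion apply to the point x, -y, -z); pixel columns grow to the right and rows downward; lengths in mm; the calibration is good to about 2 mm. A picture is of the moment at which its call begins. There is no depth.
- bot.close_job(): hands the job in; it is judged then, once.
The state is a dict: "time": time; "joint_positions": joint angles; "dq": joint speeds; "tau": joint torques, N m; "tool_pos": TCP position; "tcp_rot": TCP orientation; "contact_force": force on the tool from outside, world axes, zero at the start; "moment": the same for the moment, N m; "grip_width": finger opening in mm; "finger_force": force on a finger pad.
Only numpy, scipy, OpenCV 4.12 (cv2) and the standard library are available. Lean on these libraries where they do the work, as an engineer would, in place of code of your own. Each camera call takes 0.05 s, during which the arm holds its last target. There are 200 camera calls.

## Working session

There is one attempt and no reset: what is moved stays moved. The work goes in short steps, Python scripts to look and compute and a shell command to move; the robot and the scene stay as the last step left them, time stands still between calls to the robot, and variables do not carry over. Pictures are saved under pics/ and viewed, at most 14 in all, crops included, and the job is handed in when it is done.

```bash
mkdir -p pics; python3 - <<'E'
from plant import bot
import cv2,numpy as np
o=bot.get_obs()
print(o['time'],o['tool_pos'],o['tcp_rot'],o['grip_width'],o['contact_force'])
for n in('side','top'):
    c=bot.capture(n); cv2.imwrite(f'pics/{n}0.png',c['color']); print(n,{k:np.round(v,3).tolist() for k,v in c.items() if k!='color'})
E
```

```text
0.0 [180.21214871 492.67709155 226.06024042] [-3.14010484e+00 -2.02380663e-04  2.79077529e+00] 91.808454777544 [-0.01697758 -0.24508386  0.19141789]
side {'fov_y': 42.434, 'cx': 276.44, 'cy': 211.888, 'extrinsics': [[-0.975, -0.224, 0.011, 501.014], [0.155, -0.636, 0.756, -111.003], [-0.162, 0.739, 0.654, -1464.907], [0.0, 0.0, 0.0, 1.0]]}
top {'fov_y': 42.962, 'cx': 281.18, 'cy': 214.436, 'extrinsics': [[-0.022, -1.0, -0.003, 25.041], [0.981, -0.022, 0.193, -495.492], [-0.193, 0.002, 0.981, -1340.566], [0.0, 0.0, 0.0, 1.0]]}
```

View pics/side0.png

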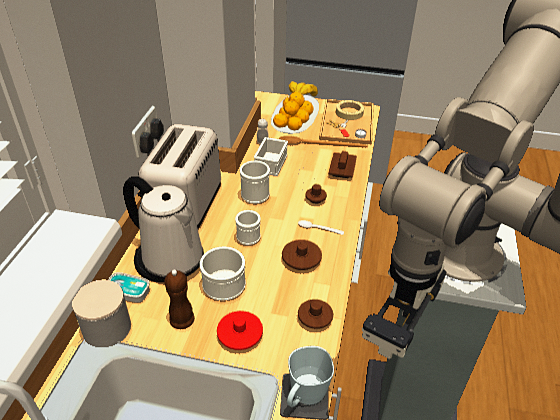

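View pics/top0.png

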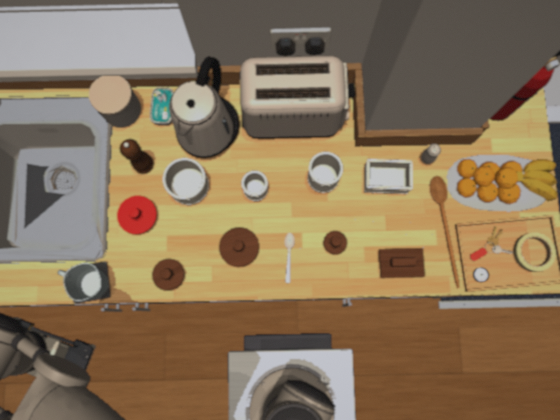

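The side and top views show the jars in a row and the dark lids nearer the robot. The lids in the top view are at: large (239,246), medium (168,274), small (335,242), butter (402,262). The red decoy is at (137,214). I'll enlarge both views next.

```bash
python3 - <<'E'
import cv2
t=cv2.imread('pics/top0.png')[145:295,140:440]; cv2.imwrite('pics/t1.png',cv2.resize(t,None,fx=2.66667,fy=2.66667,interpolation=cv2.INTER_CUBIC))
s=cv2.imread('pics/side0.png')[130:335,185:365]; s=cv2.resize(s,None,fx=2.9,fy=2.9,interpolation=cv2.INTER_CUBIC);cv2.imwrite('pics/s1.png',s); print(s.shape)
E
```

```text
(594, 522, 3)
```

View pics/t1.png

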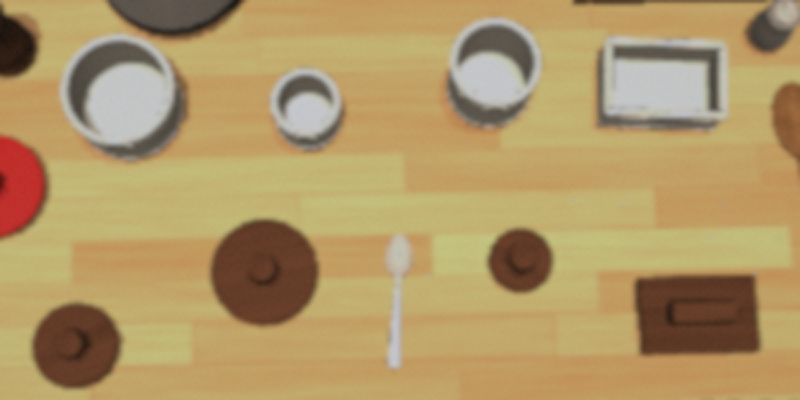

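View pics/s1.png

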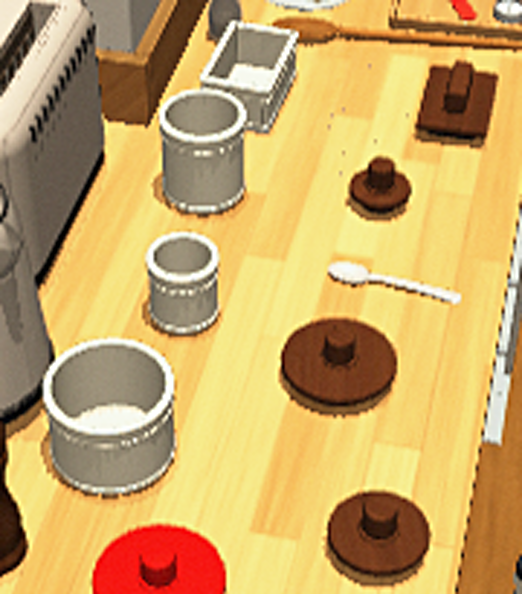

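Rims and plates read from the crops (crop pixels):

| Item | Top crop | Side crop |
|---|---|---|
| Large jar | (118,93) | (110,388) |
| Small jar | (306,104) | (182,258) |
| Medium jar | (496,63) | (203,118) |
| Box | (663,79) | (250,57) |
| Large lid | (264,272) | (339,361) |
| Medium lid | (76,345) | (378,532) |
| Small lid | (520,260) | (380,189) |
| Butter lid | (698,315) | (458,100) |

```bash
cat > geo.py <<'E'
import numpy as np,json,os
from scipy.optimize import least_squares
def load():
    from plant import bot
    d={}
    for n in('top','side'):
        c=bot.capture(n); d[n]={k:np.array(v).tolist() for k,v in c.items() if k!='color'}
    json.dump(d,open('cal.json','w'))
if not os.path.exists('cal.json'): load()
C=json.load(open('cal.json'))
def proj(n,P):
    c=C[n];E=np.array(c['extrinsics']);p=E[:3,:3]@np.array(P)+E[:3,3]
    f=210/np.tan(np.radians(c['fov_y']/2)); return np.array([c['cx']+f*p[0]/-p[2],c['cy']-f*p[1]/-p[2]])
def tri(t,s,z0=20):
    r=least_squares(lambda P:np.r_[proj('top',P)-t,proj('side',P)-s],[500,0,z0]); return r.x,np.abs(r.fun).max()
def onz(n,p,z):
    return least_squares(lambda q:proj(n,[q[0],q[1],z])-p,[500,0]).x
T=lambda u:(np.array(u)+.5)/2.66667-.5+[140,145]
S=lambda u:(np.array(u)+.5)/2.9-.5+[185,130]
E
python3 - <<'E'
from geo import *
D=dict(lj=((118,93),(110,388),85),sj=((306,104),(182,258),75),mj=((496,63),(203,118),100),box=((663,79),(250,57),60),ll=((264.5,272),(339,361),24),ml=((76.5,345.5),(378,532),24),sl=((520.5,260.5),(380,189),24),bl=((698,315.5),(458,100),24))
for k,(t,s,z) in D.items():
    P,e=tri(T(t),S(s)); print(k,P.round(1),round(e,2),onz('top',T(t),z).round(1),onz('side',S(s),z).round(1))
for nm,cs,z in(('box',[(604,38),(726,41),(722,119),(600,117)],60),('bl',[(636,280),(756,276),(760,351),(640,355)],24)):
    print(nm,[onz('top',T(c),z).round().tolist() for c in cs])
for nm,cs,z in(('box',[(237,22),(298,34),(262,95),(203,77)],60),('bl',[(430,62),(497,73),(486,138),(418,128)],24)):
    print(nm,[onz('side',S(c),z).round().tolist() for c in cs])
print('shaker',onz('top',np.array([433,152]),90),'spoon',[onz('top',T(c),5).round() for c in((399,235),(393,367))])
E
```

```text
lj [587.9 262.3  80.9] 0.45 [585.6 261.5] [587.6 265.8]
sj [574.9  81.3  73. ] 0.45 [573.1  81.2] [575.5  83.2]
mj [ 603.7 -102.3   97. ] 0.0 [ 602.9 -102. ] [602.7 -98.3]
box [ 594.1 -268.4   62. ] 0.16 [ 594.3 -268.8] [ 595.3 -271.4]
ll [417.5 126.8  20.7] 0.07 [417.2 126.5] [416.8 130.1]
ml [349.5 310.7  20. ] 0.06 [349.3 309.9] [349.1 313.9]
sl [ 423.2 -125.4   21.8] 0.02 [ 422.9 -125.2] [ 422.8 -122.7]
bl [ 365.2 -295.9   24.5] 0.15 [ 364.9 -296. ] [ 365.7 -296.6]
box [[637.0, -213.0], [632.0, -333.0], [553.0, -324.0], [557.0, -205.0]]
bl [[401.0, -238.0], [402.0, -355.0], [329.0, -354.0], [328.0, -237.0]]
box [[626.0, -336.0], [554.0, -329.0], [566.0, -205.0], [636.0, -222.0]]
bl [[406.0, -362.0], [330.0, -359.0], [327.0, -235.0], [401.0, -235.0]]
shaker [ 642.96936285 -381.35206076] spoon [array([454.,  -7.]), array([323.,   2.])]
```

```bash
python3 - <<'E'
from geo import *
A=np.array
for nm,t,s,z in [('wall trim L bottom',(365,143),None,0),('wall trim R bottom',(480,143),None,0),('wall trimtop R',(488,131),None,60),('toaster front bottom',(250,137),None,0),('toaster R',(342,135),None,0),('kettle front bottom',(205,157),None,0),('grinder base',(143,170),None,0),('mug',(90,270),None,50)]:
    print(nm,onz('top',A(t),z).round())
for nm,s in [('trimcorner side',(247,173)),('trim left bottom',(221,173)),('kettle nearest bottom',(178,280)),('toaster corner',(215,222)),('toaster near bot',(205,237)),('grinder base',(180,325)),('kettle right',(202,262)),('mug top',(300,365))]:
    print(nm,onz('side',A(s),0).round())
print('kettle top',tri(A([190,103]),A([166,198]),200),'toaster top nearright',tri(A([346,90]),A([217,130]),200),'grinder top',tri(A([128,147]),A([174,272]),100))
print('trim top corner',tri(A([488,131]),A([262,95]),50))
E
```

```text
wall trim L bottom [ 702. -222.]
wall trim R bottom [ 694. -540.]
wall trimtop R [ 707. -541.]
toaster front bottom [726.  95.]
toaster R [ 726. -160.]
kettle front bottom [671. 220.]
grinder base [638. 390.]
mug [362. 504.]
trimcorner side [ 659. -209.]
trim left bottom [ 739. -189.]
kettle nearest bottom [709. 271.]
toaster corner [686.  38.]
toaster near bot [694. 104.]
grinder base [654. 403.]
kettle right [671. 197.]
mug top [359. 445.]
kettle top (array([732.31976474, 223.03940008, 227.88675966]), np.float64(0.3528161376226251)) toaster top nearright (array([ 753.6630921 , -152.06342238,  192.57420479]), np.float64(8.376250422162911)) grinder top (array([653.92094166, 385.66501941, 162.46930712]), np.float64(1.4555833198755295))
trim top corner (array([ 688.76758827, -520.90447507,  108.63908149]), np.float64(0.5565948633491189))
```

```bash
python3 -m crank '[[0,0,0,0,0,-0.1755],[0,0,0,0,0,-0.1755],[0,0,0,0,0,0]]' 75
python3 -m crank '[[-0.034,-0.0364,0,0,0,0],[-0.034,-0.0364,0,0,0,0],[-0.034,-0.0364,0,0,0,0],[-0.034,-0.0364,0,0,0,0],[-0.034,-0.0364,0,0,0,0]]'
python3 -m crank '[[0,0,0.05,0,0,0],[0,0,0.05,0,0,0],[0,0,0.03,0,0,0],[0,0,0,0,0,0],[0,0,0,0,0,0]]'
```

```text
time: 0.57
tool_pos: [180.3, 492.9, 226.6]
tcp_rot: [-3.141, -0.0, 3.14]
contact_force: [-0.5, 0.4, 0.4]
grip_width: 69.8
finger_force: 0.0
time: 1.2
tool_pos: [351.4, 309.8, 226.8]
tcp_rot: [3.141, 0.0, 3.138]
contact_force: [0.2, 0.2, -0.3]
grip_width: 68.9
finger_force: 0.0
time: 1.82
tool_pos: [351.2, 311.6, 97.9]
tcp_rot: [3.141, 0.002, 3.14]
contact_force: [-0.1, 0.0, 0.6]
grip_width: 69.0
finger_force: 0.0
```

```bash
python3 -m crank '[[0.0015,-0.0005,0.03,0,0,0],[0,0,0.025,0,0,0],[0,0,0.0,0,0,0]]'
python3 - <<'E'
from plant import bot
import cv2,numpy as np
from geo import proj
P=bot.get_obs()['tool_pos'];print(P,proj('side',P),proj('top',P))
s=bot.capture('side')['color'][230:380,260:400]; t=bot.capture('top')['color'][230:330,90:230]
s=cv2.resize(s,(420,450),interpolation=cv2.INTER_CUBIC);t=cv2.resize(t,(380,450),interpolation=cv2.INTER_CUBIC)
cv2.imwrite('pics/a1.png',np.hstack([s,t[:450]]))
E
```

```text
time: 2.2
tool_pos: [348.9, 310.6, 42.0]
tcp_rot: [-3.141, -0.0, 3.141]
contact_force: [-0.3, -0.3, 0.4]
grip_width: 68.5
finger_force: 0.0
[348.88205182 310.6439041   41.99616331] [315.77944314 307.17435874] [166.58795589 273.8398931 ]
```

View pics/a1.png

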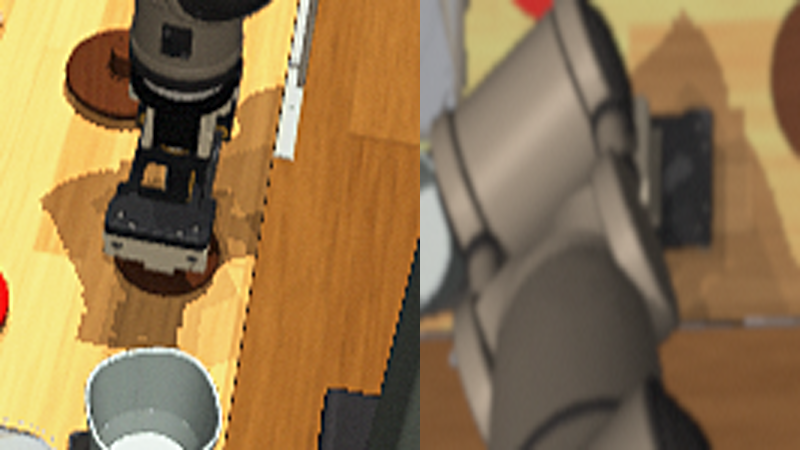

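The side view shows the gripper straddling the medium lid: the lid is at about (165,265) in the crop, under the fingers.

```bash
python3 -m crank '[[0,0,0.013,0,0,0],[0,0,0,0,0,0]]'
python3 -m crank '[[0,0,0,0,0,0],[0,0,0,0,0,0],[0,0,0,0,0,0],[0,0,0,0,0,0],[0,0,0,0,0,0]]' 0
python3 -m crank '[[0,0,-0.02,0,0,0],[0,0,-0.03,0,0,0],[0,0,-0.04,0,0,0],[0,0,-0.04,0,0,0],[0,0,0,0,0,0]]'
```

```text
time: 2.55
tool_pos: [348.7, 310.5, 28.5]
tcp_rot: [-3.141, -0.0, -3.142]
contact_force: [0.4, 0.4, 0.4]
grip_width: 68.8
finger_force: 0.0
time: 3.18
tool_pos: [349.1, 310.7, 28.8]
tcp_rot: [3.141, 0.0, -3.141]
contact_force: [-0.6, 1.2, 0.4]
grip_width: 27.2
finger_force: 30.0
time: 3.8
tool_pos: [350.3, 311.5, 161.3]
tcp_rot: [3.138, 0.005, -3.141]
contact_force: [-0.0, -0.5, -1.7]
grip_width: 27.0
finger_force: 30.0
```

```bash
python3 -m crank '[[-0.0253,-0.0413,-0.006,0,0,0],[-0.0253,-0.0413,-0.006,0,0,0],[-0.0253,-0.0413,-0.006,0,0,0],[-0.0253,-0.0413,-0.006,0,0,0],[-0.0253,-0.0413,-0.006,0,0,0]]'
python3 -m crank '[[-0.0253,-0.0413,0,0,0,0],[-0.0253,-0.0413,0,0,0,0],[-0.0253,-0.0413,0,0,0,0],[-0.0253,-0.0413,0,0,0,0],[-0.0253,-0.0413,0,0,0,0]]'
python3 -m crank '[[0,0,0.02,0,0,0],[0,0,0.02,0,0,0],[0,0,0,0,0,0],[0,0,0,0,0,0]]'
python3 - <<'E'
from plant import bot
import cv2,numpy as np
P=bot.get_obs()['tool_pos'];print(P)
s=bot.capture('side')['color'][140:240,200:320]; t=bot.capture('top')['color'][120:220,270:380]
s=cv2.resize(s,(420,350),interpolation=cv2.INTER_CUBIC);t=cv2.resize(t,(380,350),interpolation=cv2.INTER_CUBIC)
cv2.imwrite('pics/a2.png',np.hstack([s,t]))
E
```

```text
time: 4.42
tool_pos: [475.4, 102.6, 187.4]
tcp_rot: [-3.142, -0.002, -3.142]
contact_force: [1.1, 1.1, -2.2]
grip_width: 27.3
finger_force: 30.0
time: 5.05
tool_pos: [602.0, -103.7, 186.7]
tcp_rot: [3.141, -0.003, -3.142]
contact_force: [-0.6, 0.3, -1.0]
grip_width: 27.6
finger_force: 30.0
time: 5.55
tool_pos: [602.0, -102.3, 148.6]
tcp_rot: [3.141, -0.0, -3.141]
contact_force: [0.4, -0.8, -1.2]
grip_width: 27.9
finger_force: 30.0
[ 602.03658564 -102.26406569  148.58849213]
```

View pics/a2.png

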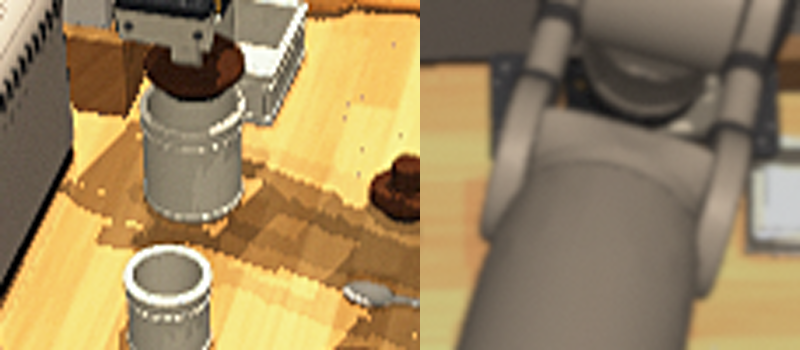

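The medium lid (crop about (195,70)) hangs centred over its jar (about (193,115)). I'm lowering it now.

```bash
python3 -m crank '[[-0.001,0,0.01,0,0,0],[0,0,0.01,0,0,0],[0,0,0.006,0,0,0],[0,0,0,0,0,0]]'
python3 -m crank '[[0,0,0.004,0,0,0],[0,0,0.003,0,0,0],[0,0,0.002,0,0,0],[0,0,0,0,0,0]]'
```

```text
time: 6.15
tool_pos: [602.6, -102.2, 121.9]
tcp_rot: [3.141, -0.001, -3.141]
contact_force: [-0.2, -0.5, -1.0]
grip_width: 27.5
finger_force: 30.0
time: 6.65
tool_pos: [603.3, -102.2, 114.8]
tcp_rot: [-3.142, 0.001, -3.141]
contact_force: [-1.8, 1.2, 5.4]
grip_width: 27.3
finger_force: 30.0
```

```bash
python3 -m crank '[[0,0,0,0,0,0],[0,0,0,0,0,0],[0,0,0,0,0,0]]' 65
python3 -m crank '[[0,0,-0.02,0,0,0],[0,0,-0.025,0,0,0],[0,0,-0.03,0,0,0],[0,0,0,0,0,0]]'
python3 -m crank '[[0.031,0.0382,0,0,0,0],[0.031,0.0382,0,0,0,0],[0.031,0.0382,0,0,0,0]]'
python3 -m crank '[[0.031,0.0382,0,0,0,0],[0.031,0.0382,0,0,0,0],[0.031,0.0382,0,0,0,0],[0,0,0,0,0,0]]'
python3 - <<'E'
from plant import bot
import cv2,numpy as np
s=bot.capture('side')['color'][140:290,190:350]; t=bot.capture('top')['color'][140:290,150:310]
f=lambda a:cv2.resize(a,(400,375),interpolation=cv2.INTER_CUBIC)
cv2.imwrite('pics/a3.png',np.hstack([f(s),f(t)]))
E
```

```text
time: 7.02
tool_pos: [603.0, -102.4, 113.6]
tcp_rot: [3.141, -0.0, -3.141]
contact_force: [-0.2, -0.0, -0.0]
grip_width: 52.8
finger_force: 0.0
time: 7.52
tool_pos: [604.3, -102.7, 191.1]
tcp_rot: [-3.14, 0.005, -3.141]
contact_force: [0.4, 0.2, -0.0]
grip_width: 59.5
finger_force: 0.0
time: 7.9
tool_pos: [508.3, 13.3, 187.4]
tcp_rot: [3.141, -0.002, 3.141]
contact_force: [0.8, 0.3, 0.2]
grip_width: 59.8
finger_force: 0.0
time: 8.4
tool_pos: [414.5, 128.6, 187.9]
tcp_rot: [3.141, -0.002, -3.138]
contact_force: [0.7, -0.2, -0.3]
grip_width: 59.1
finger_force: 0.0
```

View pics/a3.png

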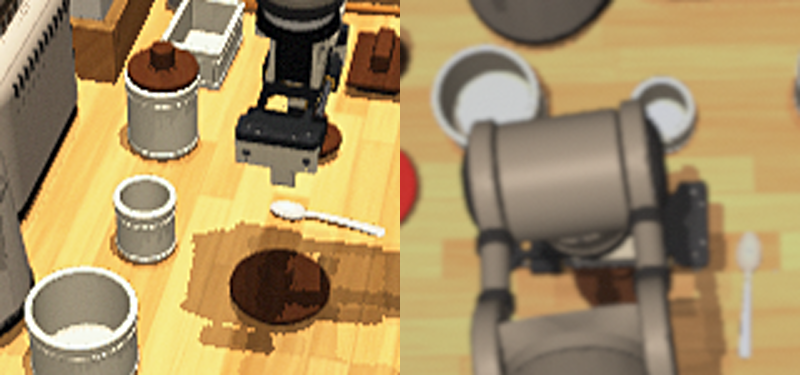

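The medium lid sits level on its jar (crop (163,65)). The gripper is now above the large lid (280,287).

```bash
python3 -m crank '[[0,0,0.05,0,0,0],[0,0,0.05,0,0,0],[0,0,0.025,0,0,0],[0,0,0,0,0,0],[0,0,0,0,0,0]]'
```

```text
time: 9.12
tool_pos: [418.1, 126.3, 64.3]
tcp_rot: [3.141, 0.001, 3.141]
contact_force: [-0.9, -0.2, 0.2]
grip_width: 59.6
finger_force: 0.0
```

```bash
python3 -m crank '[[0,0,0.02,0,0,0],[0,0,0.0155,0,0,0],[0,0,0,0,0,0]]'
python3 -m crank '[[0,0,0,0,0,0],[0,0,0,0,0,0],[0,0,0,0,0,0],[0,0,0,0,0,0],[0,0,0,0,0,0]]' 0
python3 -m crank '[[0,0,-0.02,0,0,0],[0,0,-0.04,0,0,0],[0,0,-0.05,0,0,0],[0,0,-0.03,0,0,0],[0,0,0,0,0,0]]'
python3 -m crank '[[-0.0339,0.0271,0,0,0,0],[-0.0339,0.0271,0,0,0,0],[-0.0339,0.0271,0,0,0,0],[-0.0339,0.0271,0,0,0,0],[-0.0339,0.0271,0,0,0,0]]'
python3 -m crank '[[0,0,0.03,0,0,0],[0,0,0.01,0,0,0],[0,0,0,0,0,0],[0,0,0,0,0,0]]'
python3 - <<'E'
from plant import bot
import cv2,numpy as np
s=bot.capture('side')['color'][200:320,160:320]
cv2.imwrite('pics/a4.png',cv2.resize(s,None,fx=3,fy=3,interpolation=cv2.INTER_CUBIC))
E
```

```text
time: 9.5
tool_pos: [417.5, 126.7, 28.7]
tcp_rot: [3.141, 0.001, 3.142]
contact_force: [0.7, -0.1, 0.1]
grip_width: 59.7
finger_force: 0.0
time: 10.12
tool_pos: [417.2, 126.9, 28.5]
tcp_rot: [3.141, 0.001, -3.141]
contact_force: [-0.2, 0.4, 5.2]
grip_width: 27.4
finger_force: 30.0
time: 10.75
tool_pos: [418.1, 126.9, 169.9]
tcp_rot: [3.141, 0.005, -3.141]
contact_force: [-1.0, -0.9, -2.1]
grip_width: 27.2
finger_force: 30.0
time: 11.38
tool_pos: [586.6, 262.9, 165.6]
tcp_rot: [-3.14, -0.003, -3.141]
contact_force: [0.8, 0.3, -0.9]
grip_width: 27.5
finger_force: 30.0
time: 11.88
tool_pos: [586.7, 262.2, 129.1]
tcp_rot: [3.141, 0.001, 3.141]
contact_force: [-1.0, 0.8, -1.1]
grip_width: 27.1
finger_force: 30.0
```

View pics/a4.png

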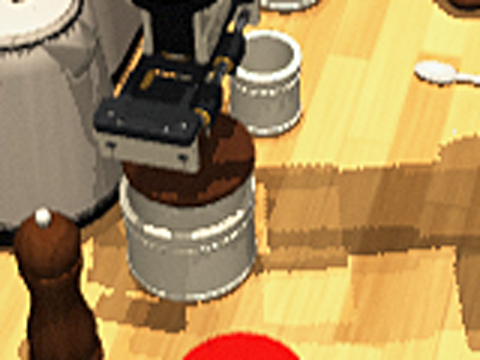

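The large lid (crop about (188,165)) is centred over its jar (about (189,240)), and the grinder is clear to the left. I'm lowering it.

```bash
python3 -m crank '[[-0.0005,0,0.01,0,0,0],[0,0,0.008,0,0,0],[0,0,0.004,0,0,0],[0,0,0,0,0,0]]'
python3 -m crank '[[0,0,0.004,0,0,0],[0,0,0.003,0,0,0],[0,0,0.0015,0,0,0],[0,0,0,0,0,0]]'
```

```text
time: 12.42
tool_pos: [586.8, 262.3, 105.7]
tcp_rot: [-3.141, -0.001, -3.141]
contact_force: [1.2, -0.6, -0.4]
grip_width: 27.2
finger_force: 30.0
time: 12.92
tool_pos: [588.3, 262.9, 99.6]
tcp_rot: [3.14, 0.004, -3.141]
contact_force: [0.6, 1.3, 8.1]
grip_width: 27.4
finger_force: 30.0
```

```bash
python3 -m crank '[[0,0,0,0,0,0],[0,0,0,0,0,0],[0,0,0,0,0,0]]' 65
python3 -m crank '[[0,0,-0.02,0,0,0],[0,0,-0.03,0,0,0],[0,0,-0.03,0,0,0],[0,0,0,0,0,0]]'
python3 -m crank '[[0.0205,-0.0485,0,0,0,0],[0.0205,-0.0485,0,0,0,0],[0.0205,-0.0485,0,0,0,0],[0.0205,-0.0485,0,0,0,0]]'
python3 -m crank '[[0.0205,-0.0485,0,0,0,0],[0.0205,-0.0485,0,0,0,0],[0.0205,-0.0485,0,0,0,0],[0.0205,-0.0485,0,0,0,0]]'
python3 -m crank '[[0,0,0.05,0,0,0],[0,0,0.04,0,0,0],[0,0,0.025,0,0,0],[0,0,0,0,0,0],[0,0,0,0,0,0]]'
python3 - <<'E'
from plant import bot
import cv2,numpy as np
s=bot.capture('side')['color'][130:320,180:370]
cv2.imwrite('pics/a5.png',cv2.resize(s,None,fx=3,fy=3,interpolation=cv2.INTER_CUBIC))
E
```

```text
time: 13.3
tool_pos: [586.6, 262.2, 97.3]
tcp_rot: [-3.141, -0.001, -3.141]
contact_force: [0.8, -0.3, 0.6]
grip_width: 52.9
finger_force: 0.0
time: 13.8
tool_pos: [588.1, 262.7, 180.2]
tcp_rot: [3.14, 0.005, -3.141]
contact_force: [-0.8, 0.2, -0.7]
grip_width: 59.7
finger_force: 0.0
time: 14.3
tool_pos: [503.4, 66.9, 176.3]
tcp_rot: [-3.142, -0.002, -3.141]
contact_force: [0.5, 0.3, 0.1]
grip_width: 59.7
finger_force: 0.0
time: 14.8
tool_pos: [421.5, -126.8, 176.6]
tcp_rot: [3.141, -0.002, -3.141]
contact_force: [0.2, -0.6, 0.1]
grip_width: 60.0
finger_force: 0.0
time: 15.42
tool_pos: [423.2, -125.7, 63.1]
tcp_rot: [-3.142, 0.0, -3.141]
contact_force: [-0.4, 0.9, -0.3]
grip_width: 59.9
finger_force: 0.0
```

View pics/a5.png

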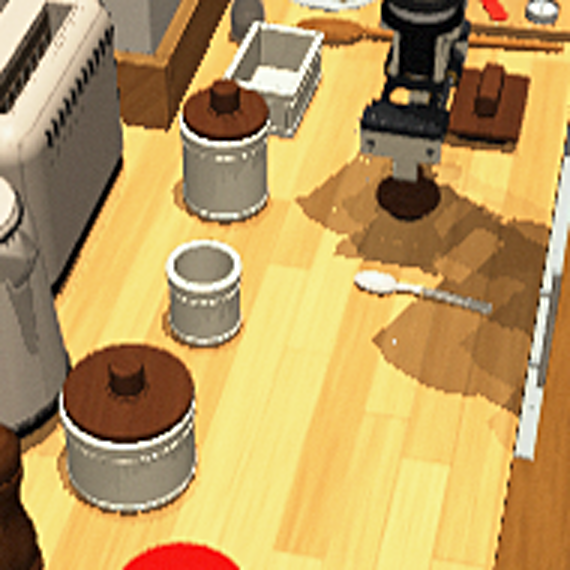

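The large lid sits level (crop (128,385)), and the gripper is over the small lid (408,195). I'm picking it up and carrying it to the small jar.

```bash
python3 -m crank '[[0,0,0.02,0,0,0],[0,0,0.0145,0,0,0],[0,0,0,0,0,0]]'
python3 -m crank '[[0,0,0,0,0,0],[0,0,0,0,0,0],[0,0,0,0,0,0],[0,0,0,0,0,0],[0,0,0,0,0,0]]' 0
python3 -m crank '[[0,0,-0.02,0,0,0],[0,0,-0.04,0,0,0],[0,0,-0.05,0,0,0],[0,0,-0.03,0,0,0],[0,0,0,0,0,0]]'
python3 -m crank '[[-0.0303,0.0415,0,0,0,0],[-0.0303,0.0415,0,0,0,0],[-0.0303,0.0415,0,0,0,0],[-0.0303,0.0415,0,0,0,0],[-0.0303,0.0415,0,0,0,0]]'
python3 -m crank '[[0,0,0.03,0,0,0],[0,0,0.02,0,0,0],[0,0,0,0,0,0],[0,0,0,0,0,0]]'
python3 - <<'E'
from plant import bot
import cv2,numpy as np
s=bot.capture('side')['color'][180:270,200:320]
cv2.imwrite('pics/a6.png',cv2.resize(s,None,fx=4,fy=4,interpolation=cv2.INTER_CUBIC))
E
```

```text
time: 15.85
tool_pos: [423.0, -125.6, 28.5]
tcp_rot: [3.141, -0.0, -3.141]
contact_force: [0.2, -0.3, 0.1]
grip_width: 59.9
finger_force: 0.0
time: 16.48
tool_pos: [423.2, -125.7, 28.4]
tcp_rot: [-3.141, 0.0, -3.141]
contact_force: [0.0, 0.4, 3.9]
grip_width: 27.3
finger_force: 30.0
time: 17.1
tool_pos: [424.1, -126.2, 170.0]
tcp_rot: [-3.14, 0.004, -3.141]
contact_force: [0.4, -0.1, -0.7]
grip_width: 27.4
finger_force: 30.0
time: 17.73
tool_pos: [574.5, 83.3, 166.0]
tcp_rot: [-3.141, -0.003, -3.141]
contact_force: [1.0, -1.1, -1.1]
grip_width: 27.5
finger_force: 30.0
time: 18.23
tool_pos: [574.5, 81.7, 118.1]
tcp_rot: [3.142, -0.0, 3.142]
contact_force: [0.4, -0.6, 0.0]
grip_width: 27.6
finger_force: 30.0
```

View pics/a6.png

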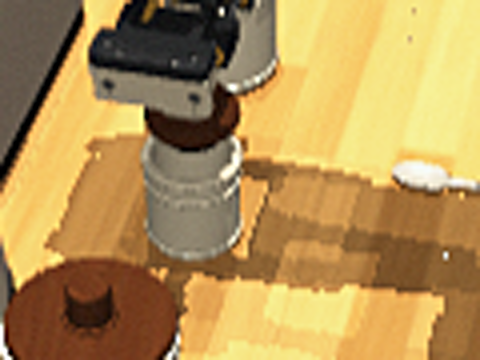

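The small lid (crop (192,120)) is centred over its jar (193,200). I'm lowering it.

```bash
python3 -m crank '[[0,0,0.01,0,0,0],[0,0,0.008,0,0,0],[0,0,0.004,0,0,0],[0,0,0,0,0,0]]'
python3 -m crank '[[0,0,0.004,0,0,0],[0,0,0.0025,0,0,0],[0,0,0.0015,0,0,0],[0,0,0,0,0,0]]'
```

```text
time: 18.77
tool_pos: [574.3, 81.8, 95.8]
tcp_rot: [3.142, -0.001, -3.141]
contact_force: [-0.4, 0.8, -1.1]
grip_width: 27.3
finger_force: 30.0
time: 19.27
tool_pos: [574.8, 81.8, 89.5]
tcp_rot: [-3.141, 0.001, -3.141]
contact_force: [-2.2, 0.1, 6.7]
grip_width: 27.1
finger_force: 30.0
```

```bash
python3 -m crank '[[0,0,0,0,0,0],[0,0,0,0,0,0],[0,0,0,0,0,0]]' 65
python3 -m crank '[[0,0,-0.02,0,0,0],[0,0,-0.03,0,0,0],[0,0,-0.03,0,0,0],[0,0,0,0,0,0]]'
python3 -m crank '[[0.0261,-0.0472,0,0,0,0],[0.0261,-0.0472,0,0,0,0],[0.0261,-0.0472,0,0,0,0],[0.0261,-0.0472,0,0,0,0]]' 100
python3 -m crank '[[0.0261,-0.0472,0,0,0,0],[0.0261,-0.0472,0,0,0,0],[0.0261,-0.0472,0,0,0,0],[0.0261,-0.0472,0,0,0,0]]'
python3 -m crank '[[0,0,0.05,0,0,0],[0,0,0.04,0,0,0],[0,0,0.015,0,0,0],[0,0,0,0,0,0],[0,0,0,0,0,0]]'
python3 - <<'E'
from plant import bot
import cv2,numpy as np
s=bot.capture('side')['color'][110:250,210:380];t=bot.capture('top')['color'][140:290,290:460]
f=lambda a:cv2.resize(a,(400,340),interpolation=cv2.INTER_CUBIC)
cv2.imwrite('pics/a7.png',np.hstack([f(s),f(t)]))
E
```

```text
time: 19.65
tool_pos: [574.4, 81.9, 88.0]
tcp_rot: [3.142, -0.0, -3.141]
contact_force: [0.3, 0.0, -0.3]
grip_width: 52.9
finger_force: 0.0
time: 20.15
tool_pos: [575.9, 81.9, 170.5]
tcp_rot: [3.141, 0.005, -3.141]
contact_force: [0.7, 0.6, -0.3]
grip_width: 59.9
finger_force: 0.0
time: 20.65
tool_pos: [468.6, -108.1, 167.1]
tcp_rot: [3.141, -0.001, -3.141]
contact_force: [-0.0, -0.0, -0.0]
grip_width: 91.1
finger_force: 0.0
time: 21.15
tool_pos: [364.4, -296.8, 167.2]
tcp_rot: [3.14, -0.001, -3.141]
contact_force: [0.3, -0.5, -0.6]
grip_width: 91.7
finger_force: 0.0
time: 21.78
tool_pos: [365.9, -295.9, 63.4]
tcp_rot: [-3.141, 0.0, -3.141]
contact_force: [0.1, -0.6, -0.9]
grip_width: 91.8
finger_force: 0.0
```

View pics/a7.png

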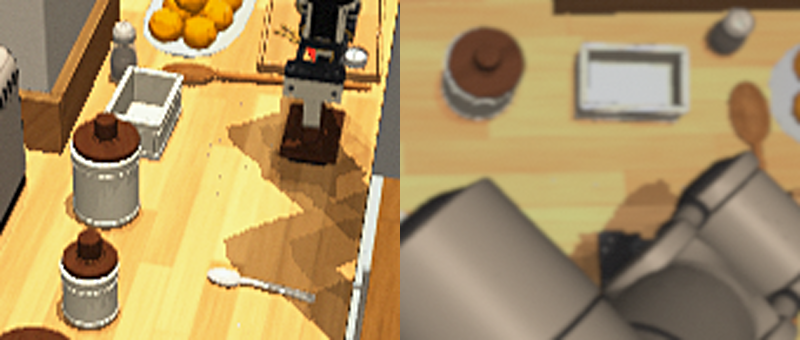

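The small lid sits level (crop (90,250)), the gripper straddles the butter lid's handle lengthwise, and the box is still empty. I'm picking up the lid and taking an enlarged look at the box for its yaw.

```bash
python3 -m crank '[[0,0,0.02,0,0,0],[0,0,0.0145,0,0,0],[0,0,0,0,0,0]]'
python3 -m crank '[[0,0,0,0,0,0],[0,0,0,0,0,0],[0,0,0,0,0,0],[0,0,0,0,0,0],[0,0,0,0,0,0]]' 0
python3 -m crank '[[0,0,-0.02,0,0,0],[0,0,-0.04,0,0,0],[0,0,-0.04,0,0,0],[0,0,-0.02,0,0,0],[0,0,0,0,0,0]]'
python3 - <<'E'
from plant import bot
import cv2,numpy as np
s=bot.capture('side')['color'][130:180,245:300];t=bot.capture('top')['color'][150:200,362:417]
f=lambda a:cv2.resize(a,(396,360),interpolation=cv2.INTER_CUBIC)
cv2.imwrite('pics/a8.png',np.hstack([f(s),f(t)]))
E
```

```text
time: 22.25
tool_pos: [365.4, -295.4, 28.1]
tcp_rot: [3.14, -0.001, -3.141]
contact_force: [-0.3, -0.7, 0.3]
grip_width: 92.1
finger_force: 0.0
time: 22.88
tool_pos: [366.0, -296.0, 29.0]
tcp_rot: [-3.141, 0.001, -3.141]
contact_force: [0.7, 0.0, 3.7]
grip_width: 63.9
finger_force: 30.0
time: 23.5
tool_pos: [366.2, -296.3, 149.7]
tcp_rot: [-3.14, 0.002, -3.141]
contact_force: [-0.5, 0.2, -1.2]
grip_width: 63.7
finger_force: 30.0
```

View pics/a8.png

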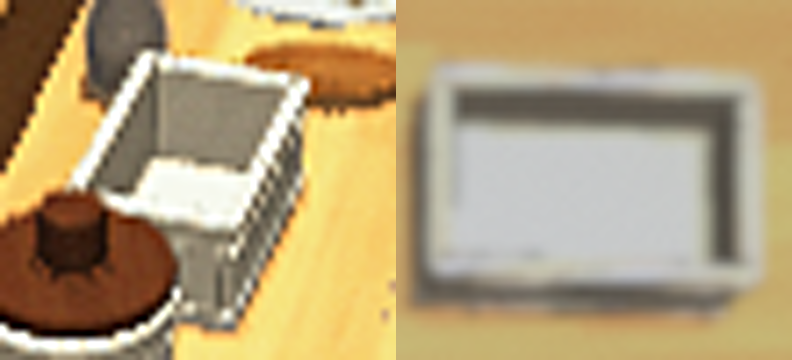

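The rim corners in the top crop are at (434,65), (758,80), (757,287) and (430,273). In the side crop they are at (150,50), (308,78) and (237,228), with the last one hidden near (72,188).

```bash
python3 - <<'E'
from geo import *
K=7.2
t=[(np.array(c)-[396,0]+.5)/K-.5+[362,150] for c in((434,65),(758,80),(757,287),(430,273))]
s=[(np.array(c)+.5)/K-.5+[245,130] for c in((150,50),(308,78),(237,228),(72,188))]
# local corners: top order: far-left(+x,+y), far-right(+x,-y), near-right(-x,-y), near-left(-x,+y); side: (+x,-y),(-x,-y),(-x,+y),(+x,+y)
L=dict(top=[(38,58),(38,-58),(-38,-58),(-38,58)],side=[(38,-58),(-38,-58),(-38,58),(38,58)])
def res(q,views):
    x,y,a,z=q;c,si=np.cos(a),np.sin(a);r=[]
    for n,obs in(('top',t),('side',s)):
        if n in views:
            for (u,v),o in zip(L[n],obs): r.append(proj(n,[x+c*u-si*v,y+si*u+c*v,z])-o)
    return np.concatenate(r)
for vs in(['top'],['side'],['top','side']):
    g=(lambda q:np.r_[res(q,vs),(q[3]-60)/2])
    o=least_squares(g,[594,-268,0,60]);print(vs,o.x[:2].round(1),np.degrees(o.x[2]).round(2),o.x[3].round(1),res(o.x,vs).round(1))
E
```

```text
['top'] [ 595.1 -271.1] -4.04 60.2 [ 0.4  0.4 -0.5  0.4 -0.4 -0.3  0.4 -0.4]
['side'] [ 595.5 -277.8] -3.62 60.0 [-0.   0.2  0.3  0.2  0.1 -0.8 -0.3  0.5]
['top', 'side'] [ 594.4 -271.4] -3.88 62.3 [ 0.6  0.5 -0.2  0.3 -0.  -0.3  0.7 -0.3 -0.1  0.7  0.3  0.8 -0.1 -0.2
 -0.6  1. ]
```

```bash
python3 -m crank '[[-0.0458,0.0053,0,0,0,0],[-0.0458,0.0053,0,0,0,0],[-0.0458,0.0053,0,0,0,0],[-0.0458,0.0053,0,0,0,0],[-0.0458,0.0053,0,0,0,0]]'
python3 -m crank '[[0,0,0,0,0,0.068],[0,0,0.03,0,0,0],[0,0,0.012,0,0,0],[0,0,0,0,0,0],[0,0,0,0,0,0]]'
python3 - <<'E'
from plant import bot
import cv2,numpy as np
s=bot.capture('side')['color'][110:190,230:320];t=bot.capture('top')['color'][140:220,345:435]
f=lambda a:cv2.resize(a,(400,356),interpolation=cv2.INTER_CUBIC)
cv2.imwrite('pics/a9.png',np.hstack([f(s),f(t)]))
E
```

```text
time: 24.22
tool_pos: [595.5, -268.5, 146.2]
tcp_rot: [3.14, -0.003, -3.141]
contact_force: [0.5, -1.1, -2.0]
grip_width: 64.0
finger_force: 30.0
time: 24.85
tool_pos: [595.1, -269.6, 107.3]
tcp_rot: [-3.141, 0.001, 3.074]
contact_force: [-0.0, -0.5, -1.4]
grip_width: 63.7
finger_force: 30.0
```

View pics/a9.png

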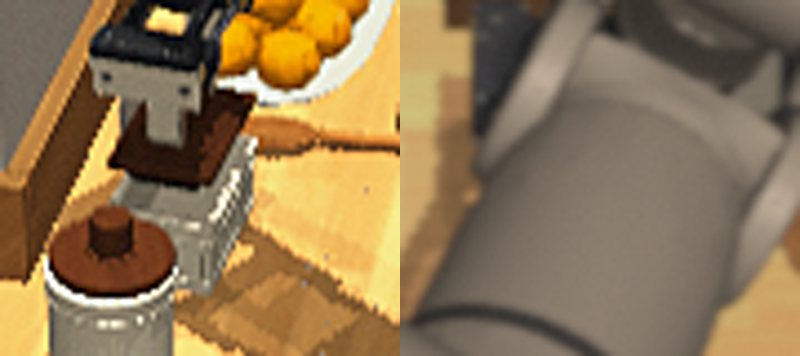

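The butter lid (crop (180,140)) hangs over the box (185,200), parallel with it. I'm lowering it in small steps.

```bash
python3 -m crank '[[0,0,0.01,0,0,0],[0,0,0.008,0,0,0],[0,0,0.004,0,0,0],[0,0,0,0,0,0]]'
python3 -m crank '[[0,0,0.004,0,0,0],[0,0,0.003,0,0,0],[0,0,0.001,0,0,0],[0,0,0,0,0,0]]'
```

```text
time: 25.45
tool_pos: [594.5, -269.1, 84.1]
tcp_rot: [3.141, -0.001, 3.074]
contact_force: [0.4, -0.3, 0.3]
grip_width: 64.2
finger_force: 30.0
time: 25.95
tool_pos: [594.7, -269.2, 76.7]
tcp_rot: [3.141, -0.0, 3.074]
contact_force: [0.1, 0.7, -1.1]
grip_width: 63.8
finger_force: 30.0
```

```bash
python3 -m crank '[[0,0,0.0015,0,0,0],[0,0,0,0,0,0]]'
python3 -m crank '[[0,0,0.0012,0,0,0],[0,0,0,0,0,0]]'
```

```text
time: 26.2
tool_pos: [594.8, -269.3, 75.2]
tcp_rot: [3.142, 0.0, 3.074]
contact_force: [-0.3, 0.4, -0.7]
grip_width: 63.7
finger_force: 30.0
time: 26.45
tool_pos: [594.9, -269.3, 75.2]
tcp_rot: [-3.141, 0.001, 3.074]
contact_force: [-1.6, 1.1, 5.4]
grip_width: 63.5
finger_force: 30.0
```

```bash
python3 -m crank '[[0,0,0,0,0,0],[0,0,0,0,0,0],[0,0,0,0,0,0],[0,0,0,0,0,0]]' 100
python3 -m crank '[[0,0,-0.02,0,0,0],[0,0,-0.04,0,0,0],[0,0,-0.05,0,0,0],[0,0,-0.03,0,0,0],[0,0,0,0,0,0]]'
python3 -m crank '[[0.05,0,0,0,0,0],[0.05,0,0,0,0,0],[0.05,0,0,0,0,0],[0.05,0,0,0,0,0],[0,0,0,0,0,0]]'
python3 - <<'E'
from plant import bot
import cv2,numpy as np
s=bot.capture('side')['color'][120:310,190:360];t=bot.capture('top')['color'][140:290,150:450]
cv2.imwrite('pics/b1.png',np.vstack([np.pad(cv2.resize(s,(313,350),interpolation=cv2.INTER_CUBIC),((0,0),(0,187),(0,0))),cv2.resize(t,(500,250),interpolation=cv2.INTER_CUBIC)]))
E
```

```text
time: 26.95
tool_pos: [594.8, -269.2, 73.9]
tcp_rot: [3.141, -0.0, 3.074]
contact_force: [0.8, -0.2, 0.2]
grip_width: 91.4
finger_force: 0.0
time: 27.58
tool_pos: [595.9, -269.9, 217.0]
tcp_rot: [-3.139, 0.005, 3.074]
contact_force: [1.6, -0.3, 0.1]
grip_width: 91.6
finger_force: 0.0
time: 28.2
tool_pos: [392.0, -254.6, 212.7]
tcp_rot: [3.139, -0.003, 3.072]
contact_force: [-0.2, -0.6, 0.2]
grip_width: 91.8
finger_force: 0.0
```

View pics/b1.png

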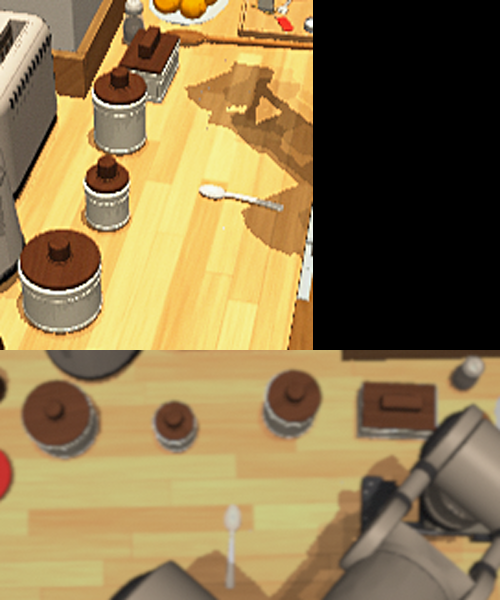

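All four lids lie level on their rims (top half: (60,260), (107,175), (120,85), (150,50)). The spoon and shaker are where they started.

```bash
python3 -c "
from plant import bot
print(bot.close_job())"
```

```text
the job is handed in; nothing more can be done
None
```

I put all four lids back on their jars and the butter box; in the last picture each lies level on its rim with the spoon and shaker unmoved, and I handed the job in at about 28 s, with no verdict shown.

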